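# Check the wax injector's warmth, then draw its piston to the pointer and hold

## Task

Before the wax injector is charged, take the pen thermometer, point its lens squarely at the round black target boss on the side of the brass barrel from about 60 mm away, and hold it steady there for two seconds; then lay it down flat on the cork mat and let go of it. Then grip the piston rod's wooden crossbar and draw the rod straight up, without forcing it sideways in its snug bore and without pulling it out, until its steel flange is level with the tip of the pointer on the stroke post. Finish while still holding the rod steady at that height; leave the pointer where it is set and everything else on the bench undisturbed.

Things in the scene. Friction and masses are not known exactly. Their poses are not given: they have to be found in the camera images.
- thermo_mid (a point): Pen thermometer, a loose grey bar lying flat on the cork mat: body 130 long, 24 wide, 28 high, with a black round lens collar (22 across, 20 long) at its front end; 150 long in all, 70 to 120 g. This point is the middle of its 150 length and half-way up (14 above its underside); its x axis points out of the lens, z up. Grip it across its 24 width at this point.
- thermo_lens (a point): Centre of the thermometer's lens face, 75 ahead of thermo_mid along its x axis (same axes).
- mat: Thin cork mat fixed to the bench, 170 (x) by 240 (y), 3 thick; origin at the centre of its underside, on the bench.
- injector: Wax injector fixed to the bench: steel base plate 12 thick (100 along x; along y from -97 to +73), upright brass barrel 58 in diameter on it with its top at 112 above the bench, a round bore 15 in diameter down its middle, 90 deep. Origin on the bench below the bore's axis; z up. Its y axis points out of the black target boss; the stroke post (12 x 8 in section, top at 196 above the bench) stands 66 from the bore axis on the -y side.
- target (a point): Centre of the outer face of the matt black round boss (26 across) on the barrel's side, 60 above the bench and 40 from the bore axis; the face looks along the injector's +y axis (this point has the injector's axes). The front half of the boss stands clear of the barrel.
- mouth (a point): Centre of the bore's mouth, in the barrel's top face, 112 above the bench; the bore is vertical.
- rod_grip (a point): Centre of the wooden crossbar on top of the loose steel piston rod: bar 44 long (its y axis), 16 thick (its x axis; grip it across this), 20 high. The rod is 14 in diameter in the 15 bore, 0.2 to 0.42 kg, and slides back down if let go; at the start it stands on the bottom of the bore, foot 90 below the mouth and this point 172 above the bench. The bar lies roughly in line with the stroke post, within 0.3 rad. Nothing stands beside its 16 faces.
- rod_flange (a point): Centre of the steel flange on the rod (36 across, 6 thick), half-way through its thickness, on the rod's axis 40 below rod_grip; 20 above the mouth at the start.
- rod_foot (a point): Lower end of the rod, 110 below rod_flange.
- pointer_tip (a point): Tip of the small steel pointer, 36 from the bore axis on the post's side, looking at the axis; its height is where the middle of the flange must come, 28 to 50 above the flange's start. It rides on the stroke post on an aluminium slide with a stiff fit (8 N) and is already set.
- tin: Bystander: shallow yellow-rimmed tin dish, 90 across, 18 high; loose. Origin at its underside.
- block: Bystander: steel doming block, 55 x 55 x 30; loose. Origin at its underside.
- burr_tray: Bystander: small wooden tray of burrs, 90 x 70 x 25; loose. Origin at its underside.
- file: Bystander: thin wood-handled hand tool, 170 long; loose. Origin at its underside.
- hammer: Bystander: small hammer, 220 long; loose. Origin at its underside.
- brush: Bystander: bench brush, 160 long; loose. Origin at its underside.
- handpiece: Bystander: dark steel rotary handpiece with a thin steel burr at one end, about 155 long, 22 thick (looks a little like the thermometer, but is not it); loose. Origin at its underside.

How it is judged:
By the outcome, as a careful person would: the job done as asked, in the order asked, and still so for the second after the job is handed in, while the arm keeps its last pose, push and grip.
It also fails if it takes over 61 s, if anything falls off the work surface, if the arm or the gripper's body presses on something with over 40 N, if the wrist force passes 120 N, or if a joint passes its speed limit or range.

## Robot

A 6-joint arm with a two-finger parallel gripper is mounted at the origin on the work surface. World frame = base frame: x ahead of the robot, y to its left, z up, the work surface at z = 0. Lengths are in m, angles in rad, forces in N, time in s.
With the tool pointing down it reaches from about 0.35 to 0.85 m from the base axis. Payload 8.1 kg.
Tool frame: the origin (TCP) lies on the centre line of the jaws, within the pads' length; the fingertips stand robot.tip_reach ahead of it and the grasp point (between the pads) lies 5 mm behind it (robot.tip_reach is the distance from the TCP to the fingertips, in m); z points along the fingers, y is the direction in which the jaws open and shut (so a half turn about z gives the same grasp; the last joint's range is limited). The gripper opens to 93 mm and grips with 3 to 60 N. Pads are 15 mm wide; open, the fingers measure 128 mm over their backs; the gripper's body (75 mm by 188 mm) begins 65 mm behind the grasp point.
Start: joints at [-1.244, 0.13, 1.488, -0, 1.523, -0.085], TCP at [0.24, -0.55, 0.233] pointing down, gripper open.
Joint ranges: [-2.96, 2.96], [-0.89, 2.26], [0.02, 2.5], [-1.34, 4.48], [0, 2.73], [-2.66, 2.66]. Speed limits (rad/s): [2.39, 2.39, 2.79, 3.14, 3.14, 3.14].

## Interface

Orientations are given as a rotation vector (axis times angle).
In Python, from plant import sensors, read_camera, robot gives the robot as it stands.
- The arm moves only by the tool play_rows, never from a script. Its argument "series" is a list that holds one entry, the list of rows, each a list of 5 numbers: the closure, from -1 (fully open) to 1 (shut), then the shift along the world's x, y, z in m, then the turn about the world's z in rad. A call has 1 to 8 rows; each row is the pose to reach, as a shift and turn from the pose commanded when the call began; what a row does not reach only later rows make up. A row lasts 1/10 s, in which the tool goes at most 50 mm and 8.59 degrees, less where a joint would pass 70% of its speed; a pose out of reach is approached as far as the arm can. A call with a gripper value outside its range is refused whole. The fingers move at their own pace and stop on an object; "force" is the grip in N (left out, the last holds). Time passes only in rows, so rows that repeat a pose let the fingers close. It gives the time, the measured TCP pose, the force and the opening at its end, in the units of the state.
- sensors.read_state(): the state, without advancing time (a new reading comes with each control period).
- read_camera(name): name is "scene" or "top" or "wrist"; returns a dict with "color" (384x512x3 uint8, red, green, blue), "range_z" (384x512 float32, m along the optical axis (not along the pixel's ray), 0 where there is no reading), "intrinsics" (3x3 intrinsics, pixels), "rvec" (rotation vector, rad) and "tvec" (3), from world to camera coordinates, as OpenCV has them. Camera axes: x right, y down, z forward; pixel columns grow to the right and rows downward; lengths in m; the calibration is good to about 2 mm. A picture is of the moment at which its call begins.
- robot.close_job(): hands the job in, once; it reports no verdict.
The state is a dict: "t": time; "q": joint angles; "dq": joint speeds; "joint_torque": joint torques, N m; "tool_pos": TCP position; "orientation": TCP orientation; "force": force on the tool from outside, world axes, zero at the start; "wrist_torque": the same for the moment, N m; "opening": finger opening in m.
Only numpy, scipy, OpenCV 4.12 (cv2) and the standard library are available. Lean on these libraries where they do the work, as an engineer would, in place of code of your own. Each camera call takes 0.05 s, during which the arm holds its last target.

## Working session

There is one attempt and no reset: what is moved stays moved. The work goes in short steps, Python scripts to look and compute and a tool call to move; the robot and the scene stay as the last step left them, time stands still between calls to the robot, and variables do not carry over. Pictures are saved under pics/ and viewed, and the job is handed in when it is done.

Besides the shell and the picture viewer there is one more tool, called after "Request:" as name(argument=value, ...) on one line, values as JSON. play_rows: Moves the arm, as the interface text tells. Its arguments: {"type":"object","properties":{"series":{"type":"array","items":{"type":"array","items":{"type":"array","items":{"type":"number"}}}},"force":{"type":"number"}},"required":["series"]}

```bash
ls; mkdir -p pics; cat > h.py <<'E'
import numpy as np,cv2
from plant import sensors, read_camera, robot
def snap(name,tag):
    c=read_camera(name); np.savez(f'pics/{tag}.npz',**c)
    cv2.imwrite(f'pics/{tag}.png',cv2.cvtColor(c['color'],cv2.COLOR_RGB2BGR)); return c
def load(tag): return dict(np.load(f'pics/{tag}.npz'))
def cloud(c):
    K=c['intrinsics'];R=cv2.Rodrigues(c['rvec'])[0];t=c['tvec'].ravel();z=c['range_z'].astype(float)
    v,u=np.mgrid[:z.shape[0],:z.shape[1]]
    P=np.stack([(u-K[0,2])/K[0,0]*z,(v-K[1,2])/K[1,1]*z,z],-1)
    W=(P-t)@R; W[z==0]=np.nan; return W
def proj(c,p):
    return cv2.projectPoints(np.array(p,float).reshape(-1,3),c['rvec'],c['tvec'],c['intrinsics'],None)[0].reshape(-1,2)
E
python3 - <<'E'
from h import *
print(robot.tip_reach, sensors.read_state())
for n in ['scene','top','wrist']: 
    c=snap(n,n+'0'); print(n,c['intrinsics'].tolist(),c['rvec'].ravel(),c['tvec'].ravel())
E
```

```text
pics
0.014 {'t': 0.0, 'q': array([-1.24439663e+00,  1.31101344e-01,  1.48930365e+00,  5.29441247e-07,
        1.52297311e+00, -8.53775766e-02]), 'dq': array([ 2.18137779e-05, -9.58231126e-04, -4.44264063e-04, -3.45947572e-04,
        5.48453991e-04,  2.41853834e-04]), 'joint_torque': array([ 4.08793712e-03, -5.59840715e+01, -4.91755521e+01,  7.70127657e-02,
        3.52830626e-02, -1.38209848e-04]), 'tool_pos': array([ 0.24000149, -0.54931608,  0.23160976]), 'orientation': array([-3.07350615e+00, -6.41895701e-01,  3.36149575e-04]), 'force': array([0.51660226, 0.5509458 , 0.5117096 ]), 'wrist_torque': array([-0.0085833 ,  0.02464267, -0.00555314]), 'opening': 0.09292713640645872}
scene [[357.80595640057527, 0.0, 256.3871609140749], [0.0, 357.80595640057527, 190.0794673023919], [0.0, 0.0, 1.0]] [ 1.28303468  2.25871693 -0.91594962] [ 0.30378642 -0.22750101  1.31558931]
top [[437.06157241320966, 0.0, 260.54128586509154], [0.0, 437.06157241320966, 194.49815648963397], [0.0, 0.0, 1.0]] [ 2.0683872  -2.16396376  0.21823675] [-0.0053049   0.57181234  1.09638957]
wrist [[279.79990117213765, 0.0, 253.25429502839884], [0.0, 279.79990117213765, 195.61323706478103], [0.0, 0.0, 1.0]] [-2.41613763  1.58143385  0.23827851] [-0.59861171 -0.03417931  0.39280387]
```

View pics/top0.png

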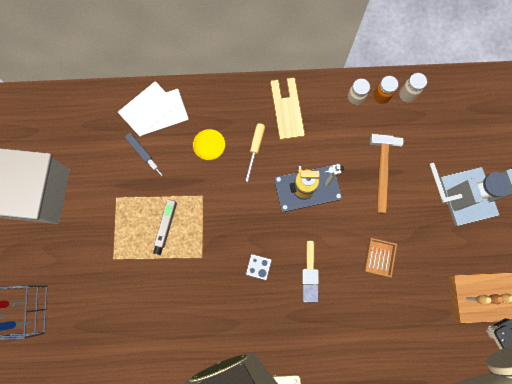

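View pics/scene0.png

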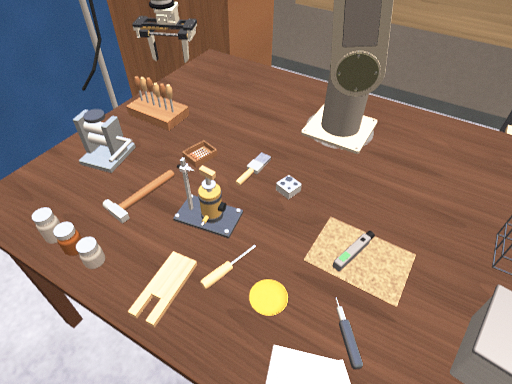

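The top view shows the thermometer on the mat at about (165,227), lens end near (157,251). The injector is at (307,185) with its boss to the left, and the post and pointer at about (335,172). The handpiece is at (143,155). Next I'll measure these.

```bash
python3 - <<'E'
from h import *
c=load('top0');W=cloud(c);im=cv2.cvtColor(c['color'],cv2.COLOR_RGB2BGR)
a=cv2.resize(im[190:265,105:215],None,fx=5,fy=5,interpolation=cv2.INTER_CUBIC)
b=cv2.resize(im[155:220,265:355],None,fx=6,fy=6,interpolation=cv2.INTER_CUBIC)
cv2.imwrite('pics/a.png',a);cv2.imwrite('pics/b.png',b)
s=load('scene0');im2=cv2.cvtColor(s['color'],cv2.COLOR_RGB2BGR)
cv2.imwrite('pics/c.png',cv2.resize(im2[150:240,165:255],None,fx=6,fy=6,interpolation=cv2.INTER_CUBIC))
for (u,v) in [(165,227),(157,250),(120,200),(308,180),(300,176),(285,205),(300,187)]: print(u,v,W[v,u])
# mat corners / thermometer by height
sub=W[195:262,112:206]
h=sub[...,2]; print('heights',np.nanpercentile(h,[1,10,50,90,97,99]))
m=h>0.02
p=sub[m]; r=cv2.minAreaRect((p[:,:2]*1000).astype(np.float32)); print('thermo',r,np.nanmedian(p[:,2]),len(p))
# injector region
sub=W[140:225,260:360];h=sub[...,2]
for lo,hi in [(.16,.21),(.12,.15),(.1,.12),(.006,.02)]:
    m=(h>lo)&(h<hi);p=sub[m]
    print(lo,hi,m.sum(),np.median(p,0),cv2.minAreaRect((p[:,:2]*1000).astype(np.float32)))
E
```

```text
165 227 [0.49943712 0.22646829 0.03307719]
157 250 [0.43979179 0.24842318 0.02944709]
120 200 [0.58375575 0.35624112 0.00563411]
308 180 [ 0.58514144 -0.14887766  0.1409395 ]
300 176 [ 0.60230208 -0.13241536  0.11586409]
285 205 [ 0.54677992 -0.09652307  0.01931995]
300 187 [ 0.57353244 -0.1304584   0.11743205]
heights [-0.00321687 -0.00026879  0.00325223  0.00834466  0.031333    0.03354181]
thermo ((502.2023620605469, 231.4683380126953), (25.540021896362305, 150.61207580566406), 73.8989028930664) 0.030446035614247576 522
0.16 0.21 257 [ 0.59430656 -0.16613851  0.18011702] ((595.7747802734375, -180.4599151611328), (22.204368591308594, 106.20028686523438), 9.329622268676758)
0.12 0.15 89 [ 0.58399462 -0.14892418  0.13563721] ((587.592041015625, -175.88624572753906), (21.57276153564453, 86.42654418945312), 7.322784900665283)
0.1 0.12 242 [ 0.57931061 -0.14328382  0.11205735] ((599.26220703125, -162.26585388183594), (59.358421325683594, 91.32254791259766), 30.71825408935547)
0.006 0.02 1519 [ 0.58083749 -0.16363338  0.01265525] ((614.3541259765625, -167.8325653076172), (272.4762878417969, 230.956787109375), 87.39347839355469)
```

View pics/a.png

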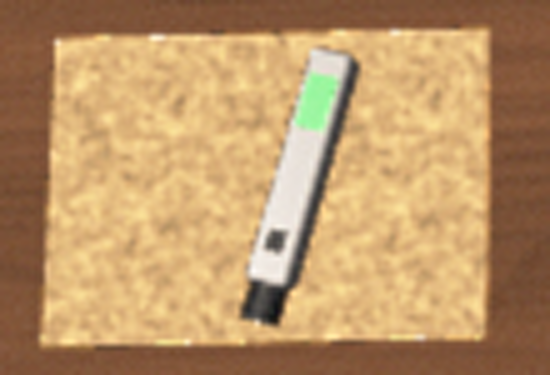

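View pics/b.png

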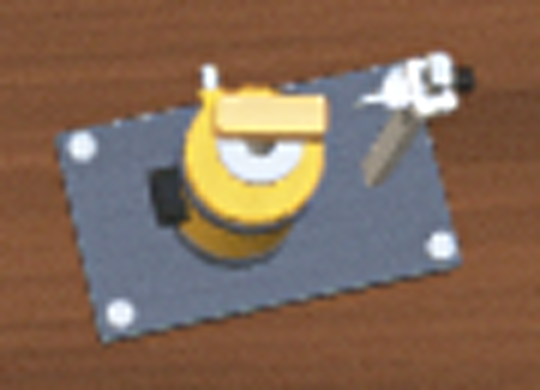

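View pics/c.png

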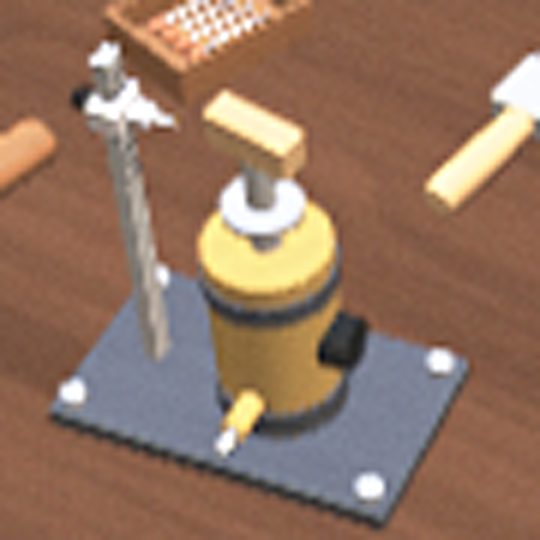

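Crop a shows the lens pointing down and slightly left in the image (toward -x). Crops b and c show the boss on the +y side, and the pointer on the post aimed at the axis. I'll fit the poses from corners in both views.

```bash
cat > fit.py <<'E'
from h import *
from scipy.optimize import least_squares
def T(p,x,y,a):
    p=np.array(p,float);ca,sa=np.cos(a),np.sin(a)
    return np.c_[x+ca*p[:,0]-sa*p[:,1], y+sa*p[:,0]+ca*p[:,1], p[:,2]]
E
python3 - <<'E'
from fit import *
t=load('top0');s=load('scene0')
# corners injector frame: (x,y): A(+50,+73) top-left in top; B(-50,73); C(-50,-97); D(50,-97)
P=np.array([[.05,.073,.012],[-.05,.073,.012],[-.05,-.097,.012],[.05,-.097,.012]])
ot=np.array([[60,138],[103,340],[462,265],[415,66]])/6+[265,155]-.42
os_=np.array([[382,520],[468,364],[165,265],[52,413]])/6+[165,150]-.42
for name,cs in [('both',[(t,ot),(s,os_)]),('top',[(t,ot)]),('scene',[(s,os_)])]:
    f=lambda q:np.concatenate([(proj(c,T(P,*q))-o).ravel() for c,o in cs])
    r=least_squares(f,[.585,-.15,.2],loss='soft_l1');print(name,r.x,np.round(f(r.x),1))
c=load('wrist0');R=cv2.Rodrigues(c['rvec'])[0];print('wristcam',-R.T@c['tvec'].ravel(),R)
E
```

```text
both [ 0.59047317 -0.14933275  0.15530921] [-1.1 -0.7 -0.8  0.5  0.   0.9 -0.6 -0.5 -0.2 -0.2  0.3 -0.4 -2.2 -0.3
 -1.  -0.9]
top [ 0.59054008 -0.15107017  0.15830984] [-0.5 -0.7 -0.1  0.6  0.7  0.7 -0.  -0.7]
scene [ 0.59060955 -0.14672214  0.14637858] [ 0.3  0.4  1.1  0.2 -1.2 -0.1 -0.3 -0.8]
wristcam [ 0.314197   -0.51738419  0.38391787] [[ 0.39972191 -0.91663086 -0.00320388]
 [-0.87687972 -0.38340088  0.28997538]
 [-0.26702875 -0.1131001  -0.95702874]]
```

View pics/wrist0.png

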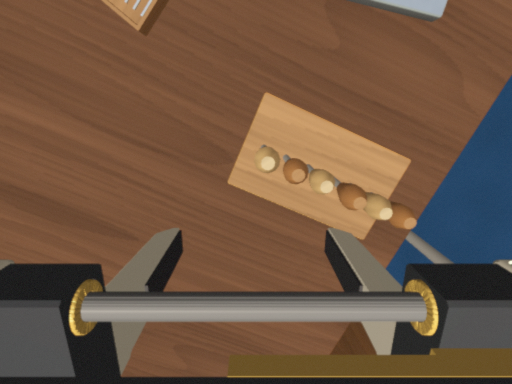

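The injector fit gives about (0.590, -0.150), yaw 0.156. I'll hover over it for a close wrist picture on the way to the thermometer.

Request:
play_rows(series=[[[-1, 0.0, 0.0, 0.05, 0], [-1, 0.04, 0.04, 0.1, 0], [-1, 0.08, 0.09, 0.13, 0], [-1, 0.12, 0.14, 0.13, 0], [-1, 0.16, 0.2, 0.13, 0], [-1, 0.2, 0.25, 0.13, 0], [-1, 0.24, 0.31, 0.13, 0], [-1, 0.28, 0.36, 0.13, 0]]])

```text
t: 0.95
tool_pos: [0.445, -0.2897, 0.3604]
orientation: [3.075, 0.642, 0.0]
force: [0.3, -1.0, 0.2]
opening: 0.093
```

Request:
play_rows(series=[[[-1, 0, 0.01, 0, 0], [-1, 0, 0.01, 0, 0], [-1, 0, 0.01, 0, 0]]])

```text
t: 1.25
tool_pos: [0.4437, -0.2822, 0.3602]
orientation: [3.075, 0.642, -0.001]
force: [-0.1, 0.5, 0.5]
opening: 0.0933
```

```bash
python3 - <<'E'
from h import *
c=snap('wrist','wrist1');s=sensors.read_state();print(s['t'],s['tool_pos'],s['orientation'])
cv2.imwrite('pics/w1.png',cv2.resize(cv2.cvtColor(c['color'],cv2.COLOR_RGB2BGR),(800,600),interpolation=cv2.INTER_CUBIC))
E
```

```text
1.3 [ 0.44350572 -0.28265411  0.36012048] [ 3.07546244e+00  6.40338197e-01 -9.00607015e-04]
```

View pics/w1.png

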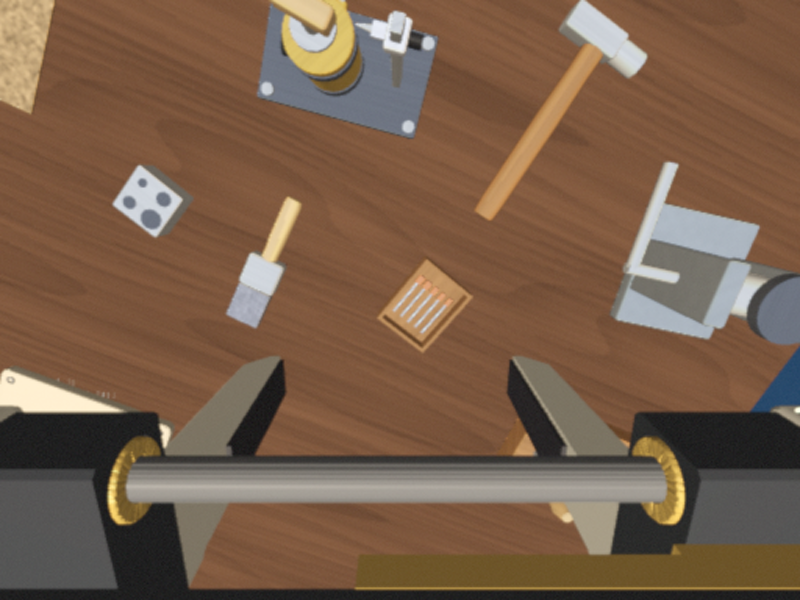

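The injector is at the top edge of the picture, around (330,50), because the move fell short of its target. I'll move closer.

Request:
play_rows(series=[[[-1, 0.015, 0.04, 0, -0.05], [-1, 0.03, 0.08, 0, -0.1], [-1, 0.04, 0.12, 0, -0.15], [-1, 0.04, 0.13, 0, -0.2], [-1, 0.04, 0.13, 0, -0.25], [-1, 0.04, 0.13, 0, -0.25]]])

```text
t: 1.9
tool_pos: [0.4839, -0.1527, 0.3602]
orientation: [3.131, 0.25, -0.0]
force: [0.5, -0.5, -0.1]
opening: 0.0927
```

```bash
python3 - <<'E'
from h import *
c=snap('wrist','wrist2');s=sensors.read_state();print(s['t'],s['tool_pos'],s['orientation'])
cv2.imwrite('pics/w2.png',cv2.resize(cv2.cvtColor(c['color'],cv2.COLOR_RGB2BGR)[:280,60:460],None,fx=2,fy=2,interpolation=cv2.INTER_CUBIC))
E
```

```text
1.95 [ 0.4838857  -0.15282928  0.36019045] [ 3.13130327e+00  2.52489086e-01 -4.56565299e-04]
```

View pics/w2.png

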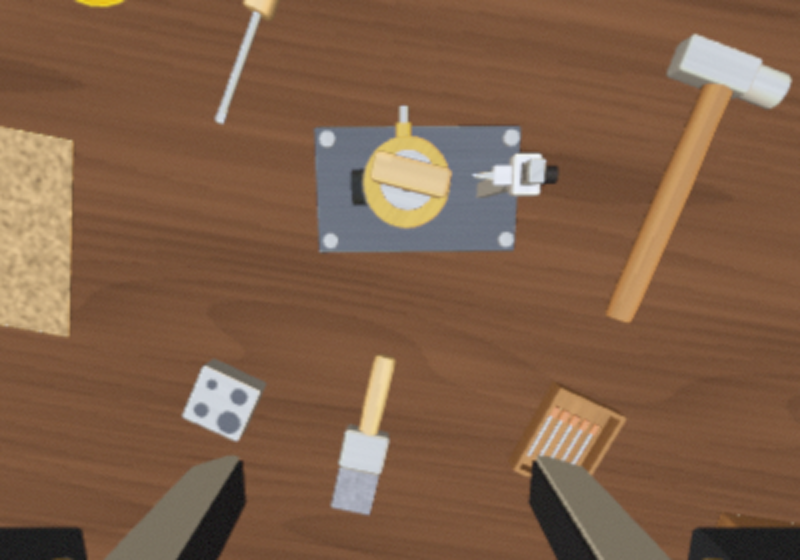

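Good close view. In this crop the plate corners are at (316,128), (319,252), (515,250) and (520,124). The bar centre is about (411,175), the pointer tip (473,176) and the boss (357,187).

```bash
python3 - <<'E'
from fit import *
w=load('wrist2');t=load('top0');s=load('scene0')
P=np.array([[.05,.073,.012],[-.05,.073,.012],[-.05,-.097,.012],[.05,-.097,.012]])
ow=np.array([[316,128],[319,252],[515,250],[520,124]])/2+[60,0]-.25
f=lambda q:(proj(w,T(P,*q))-ow).ravel()
r=least_squares(f,[.59,-.15,.156]);print('plate',r.x,np.round(f(r.x),1)); inj=r.x
W=cloud(w)
img=w['color'].astype(int)
sub=W[60:130,230:300]
m=(sub[...,2]>.165)&(sub[...,2]<.195);p=sub[m];u=np.argwhere(m)
rr=cv2.minAreaRect((p[:,:2]*1000).astype(np.float32));print('bar',rr,np.median(p[:,2]),len(p))
b=p[p[:,1]>-.178];print('bar pca',b[:,:2].mean(0),len(b), cv2.minAreaRect((b[:,:2]*1000).astype(np.float32)))
m=(sub[...,2]>.10)&(sub[...,2]<.125);print('barrel top z',np.median(sub[m][:,2]))
# pointer: project tip at inj frame (0,-.036,z) for z
for z in [.150,.16,.17,.18,.19]:
    q=T([[0,-.036,z]],*inj)
    print(z,[np.round(proj(c,q)[0],1) for c in (w,t,s)])
print('obs wrist',473/2+60-.25,176/2-.25,'scene',175/6+165-.42,124/6+150-.42, 'top',357/6+265-.42,102/6+155-.42)
E
```

```text
plate [ 0.59049767 -0.14889229  0.17152357] [-1.2 -0.5  0.2  0.4  0.1  0.2  0.9  0. ]
bar ((590.5989379882812, -156.93533325195312), (60.299991607666016, 16.884872436523438), 87.07598876953125) 0.18165135705079574 625
bar pca [ 0.59056271 -0.14860227] 620 ((591.0031127929688, -148.6615447998047), (43.732120513916016, 16.05371856689453), 85.69789123535156)
barrel top z 0.11191862892020167
0.15 [array([294.1,  88.7]), array([322.5, 173.9]), array([194.9, 175.7])]
0.16 [array([295.2,  88.1]), array([323.1, 172.9]), array([194.5, 172.8])]
0.17 [array([296.5,  87.4]), array([323.7, 171.9]), array([194. , 169.8])]
0.18 [array([297.8,  86.7]), array([324.3, 170.8]), array([193.5, 166.8])]
0.19 [array([299.2,  85.9]), array([324.9, 169.8]), array([193.1, 163.8])]
obs wrist 296.25 87.75 scene 193.74666666666667 170.24666666666667 top 324.08 171.58
```

```bash
python3 - <<'E'
from fit import *
for tag,box in [('wrist2',(50,140,205,335)),('top0',(155,222,265,355))]:
    w=load(tag);a,b,c,d=box
    W=cloud(w);K=w['intrinsics'];R=cv2.Rodrigues(w['rvec'])[0];C=-R.T@w['tvec'].ravel()
    hsv=cv2.cvtColor(w['color'],cv2.COLOR_RGB2HSV)
    m=np.zeros(hsv.shape[:2],np.uint8)
    im=w['color'].astype(int); mm=(im[...,2]>im[...,0]+2)
    m[a:b,c:d]=mm[a:b,c:d]; m=cv2.morphologyEx(m,cv2.MORPH_OPEN,np.ones((3,3),np.uint8))
    n,l,st,_=cv2.connectedComponentsWithStats(m);k=1+np.argmax(st[1:,4]);m=l==k
    v,u=np.nonzero(m); ray=np.c_[(u-K[0,2])/K[0,0],(v-K[1,2])/K[1,1],np.ones(len(u))]@R
    p=C+ray*((.012-C[2])/ray[:,2])[:,None]
    rr=cv2.minAreaRect((p[:,:2]*1000).astype(np.float32));print(tag,rr,st[k])
    # edge-line fits in rotated frame
    a0=.165
    for th in [a0]:
        ex=np.array([np.cos(th),np.sin(th)]);ey=np.array([-ex[1],ex[0]])
        X=p[:,:2]@ex;Y=p[:,:2]@ey
        for nm,A,B in [('x',X,Y),('y',Y,X)]:
            bins=np.arange(B.min()+.012,B.max()-.012,.004)
            hi=[];lo=[];bc=[]
            for q in bins:
                s=(B>=q)&(B<q+.004)
                if s.sum()<5: continue
                hi.append(A[s].max());lo.append(A[s].min());bc.append(q+.002)
            bc=np.array(bc)
            for e in (hi,lo):
                e=np.array(e);k=np.polyfit(bc,e,1);
                for _ in range(3):
                    g=abs(e-np.polyval(k,bc))<.002; 
                    if g.sum()>4:k=np.polyfit(bc[g],e[g],1)
                print(nm,'edge',round(np.median(e),4),'yaw',round(a0+(-k[0] if nm=='x' else k[0]),3),g.sum(),len(bc))
            
E
```

```text
wrist2 ((592.522705078125, -160.10150146484375), (97.3385238647461, 167.43199157714844), 9.760010719299316) [ 218   63  102   63 4128]
x edge 0.6061 yaw 0.207 0 36
x edge 0.5105 yaw 0.172 36 36
y edge -0.1723 yaw 0.174 19 19
y edge -0.3374 yaw 0.276 11 19
top0 ((593.1368408203125, -161.21951293945312), (98.620849609375, 168.12644958496094), 9.628700256347656) [ 275  166   66   46 1423]
x edge 0.6055 yaw 0.057 0 37
x edge 0.5105 yaw 0.166 37 37
y edge -0.1738 yaw 0.17 19 19
y edge -0.3391 yaw 0.441 6 19
```

Request:
play_rows(series=[[[-1, 0, 0.04, 0, -0.1], [-1, -0.01, 0.08, 0, -0.2], [-1, -0.02, 0.12, 0, -0.3], [-1, -0.02, 0.17, -0.02, -0.4], [-1, -0.02, 0.22, -0.04, -0.44], [-1, -0.02, 0.27, -0.06, -0.44], [-1, -0.02, 0.32, -0.08, -0.44], [-1, -0.02, 0.37, -0.08, -0.44]]])

```text
t: 2.75
tool_pos: [0.4636, 0.204, 0.2791]
orientation: [3.109, -0.437, -0.004]
force: [0.6, -0.7, -0.1]
opening: 0.093
```

```bash
python3 - <<'E'
from h import *
s=sensors.read_state();print(s['t'],s['tool_pos'],s['orientation'],s['q'])
E
```

```text
2.75 [0.46359856 0.20403168 0.27910461] [ 3.10934425 -0.43696092 -0.00406248] [ 3.13617634e-01 -1.36555722e-01  1.67056342e+00 -3.88852258e-04
  1.61065244e+00  2.16363350e+00]
```

Request:
play_rows(series=[[[-1, 0, 0.015, 0, 0], [-1, 0, 0.015, 0, 0], [-1, 0, 0.015, 0, 0]]])

```text
t: 3.05
tool_pos: [0.4648, 0.2177, 0.2818]
orientation: [3.111, -0.436, 0.0]
force: [0.8, -0.5, 0.5]
opening: 0.0933
```

```bash
python3 - <<'E'
from h import *
c=snap('wrist','wrist3');s=sensors.read_state();print(s['t'],s['tool_pos'],s['orientation'],s['q'])
cv2.imwrite('pics/w3.png',cv2.resize(cv2.cvtColor(c['color'],cv2.COLOR_RGB2BGR)[:280,60:460],None,fx=2,fy=2,interpolation=cv2.INTER_CUBIC))
W=cloud(c)
m=(W[...,2]>.024)&(W[...,2]<.04)
m[250:]=0
n,l,st,_=cv2.connectedComponentsWithStats(m.astype(np.uint8));k=1+np.argmax(st[1:,4]);p=W[l==k];print(st[k],np.median(p[:,2]),cv2.minAreaRect((p[:,:2]*1000).astype(np.float32)))
mm=(W[...,2]>-.01)&(W[...,2]<.02)
print(np.nanmedian(W[mm][:,2]))
E
```

```text
3.1 [0.46491452 0.21738537 0.28200712] [ 3.11063051e+00 -4.37307840e-01  9.92976773e-04] [ 3.37893403e-01 -1.21958142e-01  1.65198713e+00 -6.22297850e-04
  1.61117357e+00  2.18800369e+00]
[ 227   92   18  105 1661] 0.030942801793288593 ((501.1717834472656, 233.31793212890625), (23.369253158569336, 149.2130126953125), 73.4705810546875)
0.0004645049916984483
```

View pics/w3.png

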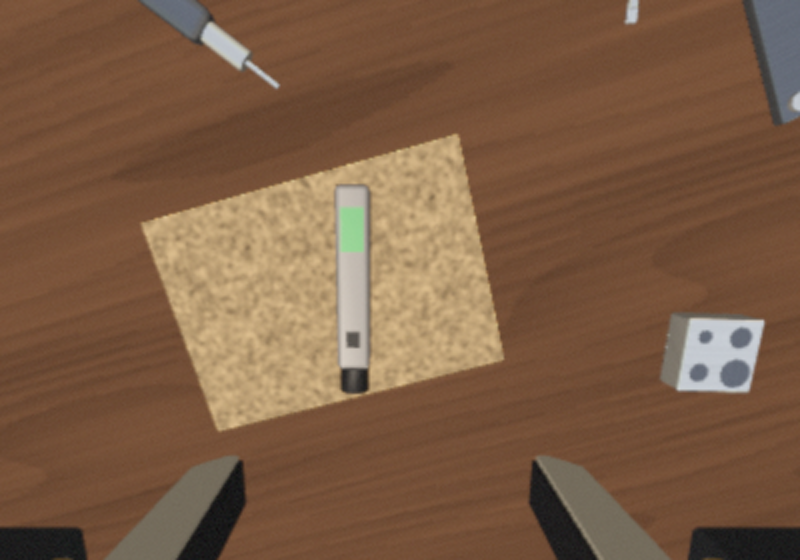

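The thermometer is centred at about (0.5013, 0.2332), axis at 163.5°. Its top is at z 0.031, which matches the mat plus 28 mm. Descending to it.

Request:
play_rows(series=[[[-1, 0.02, 0.01, -0.03, -0.01], [-1, 0.036, 0.016, -0.07, -0.01], [-1, 0.036, 0.016, -0.11, -0.01], [-1, 0.036, 0.016, -0.15, -0.01], [-1, 0.036, 0.016, -0.18, -0.01], [-1, 0.036, 0.016, -0.2, -0.01], [-1, 0.036, 0.016, -0.2, -0.01], [-1, 0.036, 0.016, -0.2, -0.01]]])

```text
t: 3.9
tool_pos: [0.5009, 0.2337, 0.0824]
orientation: [3.109, -0.454, 0.001]
force: [0.1, -0.0, 0.2]
opening: 0.0927
```

```bash
python3 - <<'E'
from h import *
s=sensors.read_state();print(s['t'],s['tool_pos'],s['orientation'],2*np.arctan2(s['orientation'][1],s['orientation'][0]))
c=snap('wrist','wrist4')
E
```

```text
3.9 [0.50094636 0.23367905 0.08243363] [ 3.10859183e+00 -4.53862376e-01  5.17544392e-04] -0.2899564006252864
```

View pics/wrist4.png

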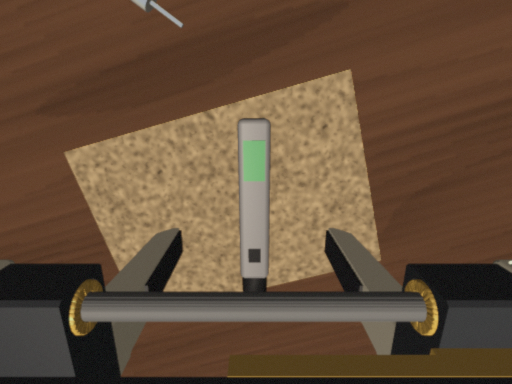

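The body is centred between the fingers (column 254) and parallel to them. I'll go down and grip.

Request:
play_rows(series=[[[-1, 0, 0, -0.03, 0], [-1, 0, 0, -0.05, 0], [-1, 0, 0, -0.061, 0], [-1, 0, 0, -0.061, 0], [0.3, 0, 0, -0.061, 0], [0.6, 0, 0, -0.061, 0], [1, 0, 0, -0.061, 0], [1, 0, 0, -0.061, 0]]], force=25)

```text
t: 4.75
tool_pos: [0.5008, 0.2352, 0.0215]
orientation: [-3.108, 0.451, -0.002]
force: [0.2, 0.3, 0.4]
opening: 0.0654
```

Request:
play_rows(series=[[[1, 0, 0, 0, 0], [1, 0, 0, 0, 0], [1, 0, 0, 0, 0], [1, 0, 0, 0, 0]]])

```text
t: 5.15
tool_pos: [0.5002, 0.235, 0.0206]
orientation: [3.109, -0.451, -0.0]
force: [0.4, -0.3, -0.6]
opening: 0.0339
```

Request:
play_rows(series=[[[1, 0, 0, 0, 0], [1, 0, 0, 0, 0], [1, 0, 0, 0, 0], [1, 0, 0, 0, 0], [1, 0, 0, 0, 0]]])

```text
t: 5.65
tool_pos: [0.5002, 0.2349, 0.0206]
orientation: [3.109, -0.451, -0.0]
force: [0.3, -0.5, -1.4]
opening: 0.0238
```

Gripped, with an opening of 23.8 mm. I'll lift it and carry it to the aiming place while turning it.

Request:
play_rows(series=[[[1, 0, 0, 0.03, 0], [1, 0, 0, 0.06, 0.05], [1, 0, 0, 0.08, 0.15], [1, 0, -0.01, 0.08, 0.3], [1, 0.01, -0.03, 0.08, 0.45], [1, 0.02, -0.05, 0.08, 0.6], [1, 0.03, -0.07, 0.08, 0.75], [1, 0.04, -0.09, 0.08, 0.9]]])

```text
t: 6.45
tool_pos: [0.5404, 0.1442, 0.1005]
orientation: [-2.993, -0.956, 0.0]
force: [0.1, 1.0, -1.4]
opening: 0.0236
```

Request:
play_rows(series=[[[1, 0, -0.01, 0, 0.12], [1, 0.01, -0.03, 0, 0.26], [1, 0.02, -0.05, 0, 0.4], [1, 0.02, -0.07, 0, 0.54], [1, 0.02, -0.09, 0, 0.68], [1, 0.02, -0.1, 0, 0.82], [1, 0.02, -0.1, 0, 0.96], [1, 0.02, -0.1, 0, 1.1]]])

```text
t: 7.25
tool_pos: [0.5601, 0.0445, 0.1004]
orientation: [-2.053, -2.377, 0.0]
force: [-0.1, 0.6, -1.6]
opening: 0.0239
```

```bash
python3 - <<'E'
from h import *
s=sensors.read_state();print(s['t'],s['tool_pos'],s['orientation'],2*np.arctan2(s['orientation'][1],s['orientation'][0]),s['opening'])
c=snap('scene','scene5')
E
```

```text
7.25 [0.56008027 0.04447715 0.10040067] [-2.05346440e+00 -2.37709215e+00  2.28104013e-04] -4.566558988168556 0.02387071530123849
```

View pics/scene5.png

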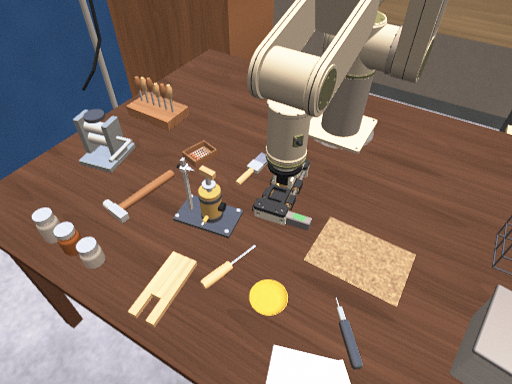

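Request:
play_rows(series=[[[1, 0, -0.005, -0.005, 0.01], [1, 0.001, -0.012, -0.015, 0.02], [1, 0.001, -0.018, -0.026, 0.024], [1, 0.001, -0.022, -0.034, 0.024], [1, 0.001, -0.022, -0.037, 0.024], [1, 0.001, -0.022, -0.037, 0.024], [1, 0.001, -0.022, -0.037, 0.024]]])

```text
t: 8.0
tool_pos: [0.5614, 0.0231, 0.0638]
orientation: [2.031, 2.397, 0.0]
force: [0.5, -0.2, -1.0]
opening: 0.0238
```

```bash
python3 - <<'E'
from h import *
s=sensors.read_state();print(s['t'],s['tool_pos'],s['orientation'],2*np.arctan2(s['orientation'][1],s['orientation'][0]),s['opening'])
for n in ['scene','top','wrist']:
    c=snap(n,n+'6')
    im=cv2.cvtColor(c['color'],cv2.COLOR_RGB2BGR)
    if n=='scene': cv2.imwrite('pics/s6.png',cv2.resize(im[150:250,170:330],None,fx=5,fy=5,interpolation=cv2.INTER_CUBIC))
    if n=='top': cv2.imwrite('pics/t6.png',cv2.resize(im[140:240,200:350],None,fx=5,fy=5,interpolation=cv2.INTER_CUBIC))
E
```

```text
8.0 [0.56135711 0.02308959 0.06377699] [2.03111374e+00 2.39666315e+00 2.55812156e-04] 1.7355391687446058 0.023781136456004288
```

View pics/s6.png

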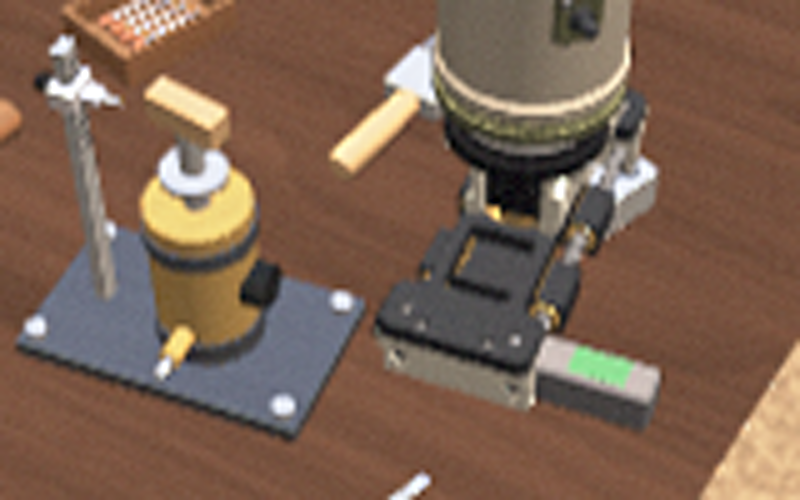

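View pics/t6.png

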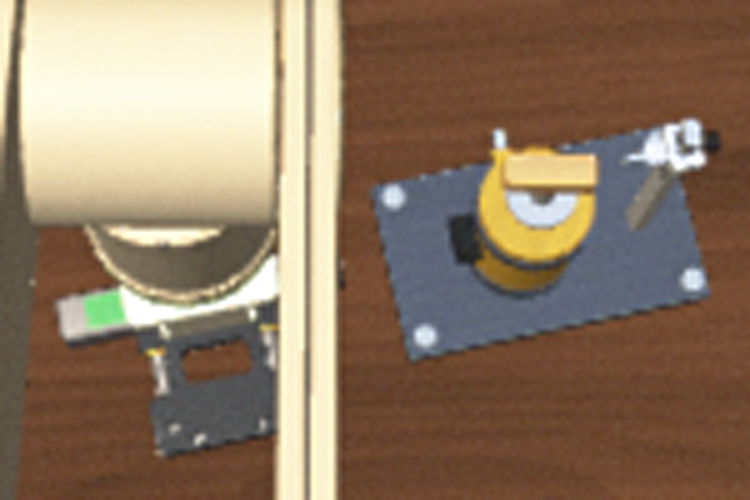

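View pics/wrist6.png

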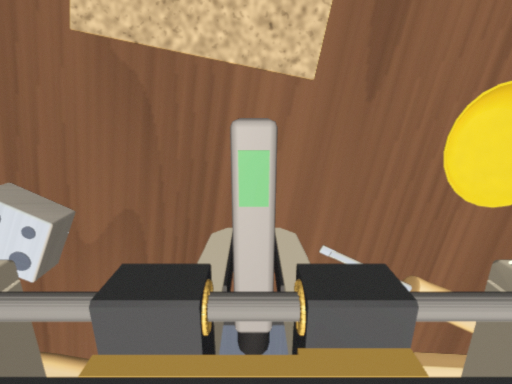

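The thermometer sits straight in the jaws (wrist columns 233–274) with its lens toward the boss. I'll measure its pose.

```bash
python3 - <<'E'
from h import *
c=load('wrist6');W=cloud(c)
m=np.zeros(W.shape[:2],bool);m[110:290,225:285]=1
m&=(W[...,2]>.06)&(W[...,2]<.085)
p=W[m];print(m.sum(),np.percentile(p[:,2],[5,50,95]))
r=cv2.minAreaRect((p[:,:2]*1000).astype(np.float32));print(r,np.round(cv2.boxPoints(r),1).tolist())
# plane tilt
q=p[abs(p[:,2]-np.median(p[:,2]))<.005];A=np.c_[q[:,:2]-q[:,:2].mean(0),np.ones(len(q))];k=np.linalg.lstsq(A,q[:,2],rcond=None)[0];print('plane',k)
ey=np.array([-np.sin(.17),np.cos(.17)]);ex=np.array([ey[1],-ey[0]]);o=np.array([.5905,-.1485])
d=(p[:,:2]-o);print('tail along ey',np.percentile(d@ey,[99,99.9]),'lateral',np.percentile(d@ex,[1,50,99]))
s=d@ey
for a,b in [(.17,.19),(.19,.21),(.21,.225),(.225,.25)]:
    g=(s>a)&(s<b); 
    if g.sum()>20: print(a,np.percentile((d@ex)[g],[2,98]).mean(), p[g,2].mean())
E
```

```text
7880 [0.0715562  0.07457753 0.07606499]
((558.3853759765625, 50.62894058227539), (35.72525405883789, 99.61634063720703), 7.588349342346191) [[534.0999755859375, 97.5999984741211], [547.2999877929688, -1.100000023841858], [582.7000122070312, 3.5999999046325684], [569.5, 102.4000015258789]]
plane [-0.00252019  0.00036284  0.074432  ]
tail along ey [0.25060008 0.25134159] lateral [-0.01341084  0.00089775  0.01591959]
0.17 0.0012785414121423326 0.07418646811036268
0.19 0.0006987196231482947 0.07441030168145041
0.21 0.0008823419932105026 0.07471838756753073
0.225 0.0010002004845144968 0.07450098461281049
```

Measured pose: lens face about 61 mm from the boss, lateral error about 1 mm, axis height about 60.5 mm, level. Holding still for over 2 s.

Request:
play_rows(series=[[[1, 0, 0, 0, 0], [1, 0, 0, 0, 0], [1, 0, 0, 0, 0], [1, 0, 0, 0, 0], [1, 0, 0, 0, 0], [1, 0, 0, 0, 0], [1, 0, 0, 0, 0], [1, 0, 0, 0, 0]]])

```text
t: 8.95
tool_pos: [0.5612, 0.0229, 0.0636]
orientation: [2.031, 2.397, 0.0]
force: [0.5, 0.8, -1.9]
opening: 0.024
```

Request:
play_rows(series=[[[1, 0, 0, 0, 0], [1, 0, 0, 0, 0], [1, 0, 0, 0, 0], [1, 0, 0, 0, 0], [1, 0, 0, 0, 0], [1, 0, 0, 0, 0], [1, 0, 0, 0, 0], [1, 0, 0, 0, 0]]])

```text
t: 9.75
tool_pos: [0.5612, 0.023, 0.0636]
orientation: [-2.031, -2.397, 0.0]
force: [0.3, 0.6, -1.3]
opening: 0.0238
```

Request:
play_rows(series=[[[1, 0, 0, 0, 0], [1, 0, 0, 0, 0], [1, 0, 0, 0, 0], [1, 0, 0, 0, 0], [1, 0, 0, 0, 0], [1, 0, 0, 0, 0], [1, 0, 0, 0, 0], [1, 0, 0, 0, 0]]])

```text
t: 10.55
tool_pos: [0.5612, 0.023, 0.0636]
orientation: [-2.031, -2.397, 0.0]
force: [-0.3, 0.6, -1.1]
opening: 0.0241
```

Request:
play_rows(series=[[[1, 0, 0, 0, 0], [1, 0, 0, 0, 0], [1, 0, 0, 0, 0], [1, 0, 0, 0, 0]]])

```text
t: 10.95
tool_pos: [0.5612, 0.023, 0.0636]
orientation: [2.031, 2.397, -0.0]
force: [0.5, -0.0, -1.8]
opening: 0.024
```

```bash
python3 - <<'E'
from h import *
c=load('top0');K=c['intrinsics'];R=cv2.Rodrigues(c['rvec'])[0];C=-R.T@c['tvec'].ravel()
uv=np.array([[55,40],[489,30],[484,340],[40,346]])/5+[105,190]-.4
ray=np.c_[(uv-K[[0,1],[2,2]])/K[[0,1],[0,1]],np.ones(4)]@R
p=C+ray*((.003-C[2])/ray[:,2])[:,None];print(p,p.mean(0))
E
```

```text
[[0.59162247 0.36937749 0.003     ]
 [0.58640313 0.12936837 0.003     ]
 [0.41632252 0.13518366 0.003     ]
 [0.423894   0.37384324 0.003     ]] [0.50456053 0.25194319 0.003     ]
```

Request:
play_rows(series=[[[1, 0, 0.01, 0.02, 0], [1, -0.01, 0.03, 0.04, 0], [1, -0.02, 0.07, 0.04, 0], [1, -0.03, 0.11, 0.04, 0], [1, -0.04, 0.15, 0.04, 0], [1, -0.05, 0.19, 0.04, 0], [1, -0.056, 0.22, 0.02, 0], [1, -0.056, 0.227, 0, 0]]])

```text
t: 11.75
tool_pos: [0.505, 0.2535, 0.0642]
orientation: [2.027, 2.4, 0.004]
force: [-0.3, -0.0, -0.6]
opening: 0.024
```

Request:
play_rows(series=[[[1, 0, 0, -0.01, 0], [1, 0, 0, -0.02, 0], [1, 0, 0, -0.02, 0], [1, 0, 0, -0.02, 0]]])

```text
t: 12.15
tool_pos: [0.5057, 0.2492, 0.044]
orientation: [2.032, 2.395, 0.0]
force: [-0.7, 0.1, -1.3]
opening: 0.0242
```

Request:
play_rows(series=[[[1, 0, 0, -0.008, 0], [1, 0, 0, -0.015, 0], [1, 0, 0, -0.019, 0], [1, 0, 0, -0.022, 0], [1, 0, 0, -0.0235, 0], [1, 0, 0, -0.0235, 0]]])

```text
t: 12.75
tool_pos: [0.5053, 0.25, 0.0206]
orientation: [2.031, 2.397, -0.0]
force: [-1.5, -0.9, 3.2]
opening: 0.0241
```

Contact is light. Releasing.

Request:
play_rows(series=[[[0.4, 0, 0, 0, 0], [0.2, 0, 0, 0, 0], [0.0, 0, 0, 0, 0], [-0.2, 0, 0, 0, 0], [-0.2, 0, 0, 0.0, 0], [-0.2, 0, 0, 0.0, 0]]])

```text
t: 13.35
tool_pos: [0.5052, 0.25, 0.0201]
orientation: [-2.031, -2.397, 0.0]
force: [0.4, -0.1, 0.2]
opening: 0.0555
```

Request:
play_rows(series=[[[-0.5, 0, 0, 0.02, 0], [-1, 0, 0, 0.05, 0], [-1, 0, 0, 0.1, 0], [-1, 0, 0, 0.15, 0], [-1, 0, 0, 0.2, 0], [-1, 0, 0, 0.24, 0], [-1, 0, -0.02, 0.24, 0]]])

```text
t: 14.05
tool_pos: [0.5081, 0.2324, 0.2684]
orientation: [2.025, 2.395, 0.018]
force: [0.3, -0.7, -0.4]
opening: 0.0927
```

```bash
python3 - <<'E'
from h import *
c=snap('wrist','wrist7');s=sensors.read_state();print(s['t'],s['tool_pos'],s['orientation'],2*np.arctan2(s['orientation'][1],s['orientation'][0]),s['q'],s['opening'])
E
```

```text
14.1 [0.50735464 0.22851477 0.26487354] [2.02702753 2.39352835 0.00882837] 1.7362345816534022 [ 3.32008595e-01 -6.13081183e-03  1.57200060e+00 -1.46650309e-03
  1.56830350e+00  1.66568555e-01] 0.0928674419181688
```

View pics/wrist7.png

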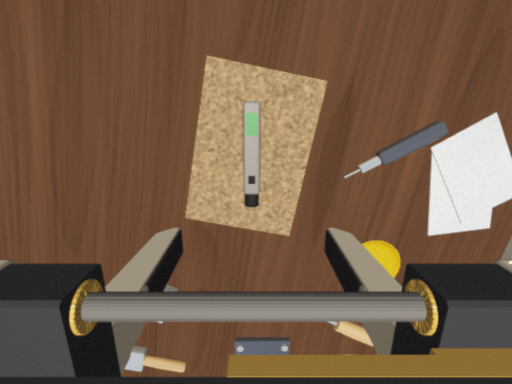

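The thermometer lies flat and free, fully on the mat at (252,150). Now to the rod.

Request:
play_rows(series=[[[-1, 0.01, -0.04, 0.03, 0], [-1, 0.02, -0.09, 0.055, -0.05], [-1, 0.03, -0.14, 0.055, -0.1], [-1, 0.04, -0.19, 0.055, -0.15], [-1, 0.05, -0.24, 0.055, -0.2], [-1, 0.06, -0.29, 0.055, -0.24], [-1, 0.07, -0.34, 0.055, -0.24], [-1, 0.083, -0.39, 0.055, -0.24]]])

```text
t: 14.9
tool_pos: [0.5847, -0.1487, 0.3144]
orientation: [-2.303, -2.136, 0.0]
force: [1.3, 0.1, 0.3]
opening: 0.0928
```

Request:
play_rows(series=[[[-1, 0.01, -0.025, 0, 0], [-1, 0.01, -0.025, 0, 0], [-1, 0.01, -0.025, 0, 0]]])

```text
t: 15.2
tool_pos: [0.5946, -0.1718, 0.314]
orientation: [-2.303, -2.134, 0.001]
force: [-0.2, 0.7, -0.4]
opening: 0.0929
```

```bash
python3 - <<'E'
from h import *
c=snap('wrist','wrist8');s=sensors.read_state();print(s['t'],s['tool_pos'],s['orientation'],2*np.arctan2(s['orientation'][1],s['orientation'][0]),s['q'],s['opening'])
W=cloud(c)
m=(W[...,2]>.172)&(W[...,2]<.195);m[250:]=0
n,l,st,_=cv2.connectedComponentsWithStats(m.astype(np.uint8))
for k in range(1,n):
    if st[k,4]>60: p=W[l==k];print(st[k],np.median(p,0),cv2.minAreaRect((p[:,:2]*1000).astype(np.float32)))
E
```

```text
15.25 [ 0.59466686 -0.17097717  0.31439218] [-2.30202004e+00 -2.13562551e+00  3.52296738e-04] -4.787346122860904 [-3.63080511e-01  1.64232181e-01  1.30358323e+00  4.66342112e-04
  1.67521948e+00 -2.88075094e-01] 0.09254694771207325
[241 147  16  43 630] [ 0.59140948 -0.14689886  0.18179789] ((590.946044921875, -147.92172241210938), (43.415218353271484, 15.433123588562012), 85.7228012084961)
[253 216  21  16 231] [ 0.60247774 -0.20948172  0.17449153] ((602.0686645507812, -212.8167724609375), (21.742324829101562, 14.926755905151367), 8.252482414245605)
```

View pics/wrist8.png

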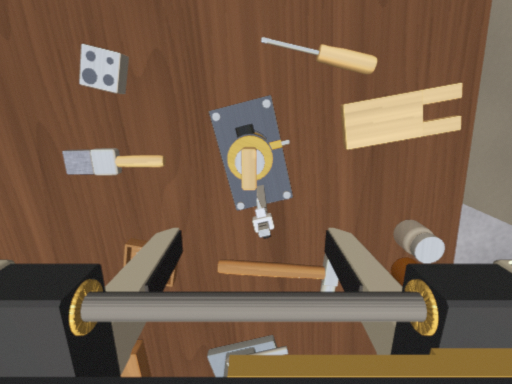

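The bar is centred at (0.5909, -0.148), axis at 85.7°, already parallel to the jaws. Descending over it.

Request:
play_rows(series=[[[-1, -0.002, 0.012, 0, 0], [-1, -0.004, 0.023, -0.01, 0], [-1, -0.004, 0.023, -0.04, 0], [-1, -0.004, 0.023, -0.08, 0], [-1, -0.004, 0.023, -0.1, 0], [-1, -0.004, 0.023, -0.1, 0]]])

```text
t: 15.85
tool_pos: [0.5886, -0.1457, 0.2112]
orientation: [-2.296, -2.135, 0.005]
force: [-0.4, 0.2, 0.4]
opening: 0.0931
```

```bash
python3 - <<'E'
from h import *
c=snap('wrist','wrist9');s=sensors.read_state();print(s['t'],s['tool_pos'],2*np.arctan2(s['orientation'][1],s['orientation'][0]),s['force'])
W=cloud(c)
m=(W[...,2]>.172)&(W[...,2]<.195);m[300:]=0
n,l,st,_=cv2.connectedComponentsWithStats(m.astype(np.uint8))
for k in range(1,n):
    if st[k,4]>60: p=W[l==k];print(st[k],np.median(p,0),cv2.minAreaRect((p[:,:2]*1000).astype(np.float32)))
E
```

```text
15.9 [ 0.58984579 -0.14646724  0.21396214] -4.785328129354339 [-0.06922404  0.11228228  0.61382964]
[ 247  201   23   60 1325] [ 0.59138599 -0.1451211   0.18173495] ((591.357666015625, -147.8948211669922), (43.798099517822266, 15.880332946777344), 85.70855712890625)
```

View pics/wrist9.png

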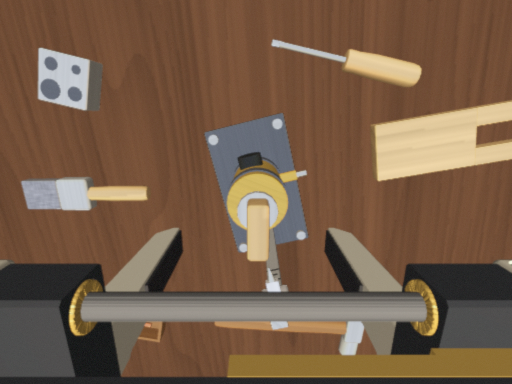

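Request:
play_rows(series=[[[-1, 0, 0, 0, 0], [-1, 0, 0, 0, 0]]])

```text
t: 16.1
tool_pos: [0.5921, -0.1486, 0.2178]
orientation: [2.3, 2.135, 0.003]
force: [-0.5, -0.1, -0.4]
opening: 0.0929
```

```bash
python3 - <<'E'
from h import *
c=snap('wrist','wrist10');s=sensors.read_state();print(s['t'],s['tool_pos'],2*np.arctan2(s['orientation'][1],s['orientation'][0])+2*np.pi)
W=cloud(c)
m=(W[...,2]>.172)&(W[...,2]<.195);m[300:]=0
n,l,st,_=cv2.connectedComponentsWithStats(m.astype(np.uint8))
for k in range(1,n):
    if st[k,4]>60: p=W[l==k];print(st[k],np.median(p,0),cv2.minAreaRect((p[:,:2]*1000).astype(np.float32)))
E
```

```text
16.15 [ 0.59204067 -0.14875266  0.21756833] 7.779366666533092
[ 241  194   23   59 1232] [ 0.5914839  -0.14532027  0.18171188] ((591.2881469726562, -147.84066772460938), (43.44405746459961, 15.989703178405762), 85.76728057861328)
[257 284  28   8 143] [ 0.60376811 -0.20729522  0.17366453] ((601.870361328125, -206.67388916015625), (6.845690727233887, 22.164878845214844), 85.90218353271484)
```

Request:
play_rows(series=[[[-1, -0.0008, 0.0006, -0.02, 0], [-1, -0.0008, 0.0006, -0.035, 0], [-1, -0.0008, 0.0006, -0.045, 0], [-1, -0.0008, 0.0006, -0.05, 0], [-1, -0.0008, 0.0006, -0.05, 0], [-1, -0.0008, 0.0006, -0.05, 0]]])

```text
t: 16.75
tool_pos: [0.5904, -0.1483, 0.1656]
orientation: [2.303, 2.136, 0.0]
force: [0.2, 0.8, -0.5]
opening: 0.0928
```

Request:
play_rows(series=[[[0, 0, 0, 0, 0], [0.4, 0, 0, 0, 0], [0.5, 0, 0, 0, 0], [0.55, 0, 0, 0, 0], [0.6, 0, 0, 0, 0], [0.6, 0, 0, 0, 0], [0.6, 0, 0, 0, 0]]], force=15)

```text
t: 17.45
tool_pos: [0.5901, -0.1482, 0.1651]
orientation: [-2.303, -2.137, 0.0]
force: [0.5, -0.2, -0.4]
opening: 0.0417
```

Request:
play_rows(series=[[[0.6, 0.0011, 0, 0.001, 0], [0.7, 0.0011, 0, 0.001, 0], [1, 0.0011, 0, 0.001, 0], [1, 0.0011, 0, 0.001, 0], [1, 0.0011, 0, 0.001, 0], [1, 0.0011, 0, 0.001, 0], [1, 0.0011, 0, 0.001, 0], [1, 0.0011, 0, 0.001, 0]]], force=15)

```text
t: 18.25
tool_pos: [0.5912, -0.1482, 0.1662]
orientation: [2.303, 2.137, 0.0]
force: [-0.1, -0.4, 0.1]
opening: 0.0162
```

```bash
python3 - <<'E'
from h import *
s=sensors.read_state();print(s['t'],s['tool_pos'],2*np.arctan2(s['orientation'][1],s['orientation'][0])+2*np.pi,s['force'],s['wrist_torque'],s['opening'])
E
```

```text
18.25 [ 0.59123289 -0.14820809  0.1661572 ] 7.778985714622145 [-0.11272509 -0.41363884  0.05898039] [-0.01767119 -0.15334091  0.01219245] 0.016210527835424753
```

The grip closed at 16.2 mm with almost no side force. I'll firm it up and raise slowly, watching the lateral force.

Request:
play_rows(series=[[[1, 0, 0, 0, 0], [1, 0, 0, 0, 0], [1, 0, 0, 0.002, 0], [1, 0, 0, 0.004, 0], [1, 0, 0, 0.006, 0], [1, 0, 0, 0.008, 0], [1, 0, 0, 0.01, 0], [1, 0, 0, 0.01, 0]]], force=30)

```text
t: 19.05
tool_pos: [0.5914, -0.1482, 0.1766]
orientation: [2.303, 2.136, 0.0]
force: [0.4, -0.1, -2.5]
opening: 0.0155
```

```bash
python3 - <<'E'
from h import *
s=sensors.read_state();print(s['t'],s['tool_pos'],2*np.arctan2(s['orientation'][1],s['orientation'][0])+2*np.pi,s['force'],s['wrist_torque'],s['opening'])
E
```

```text
19.05 [ 0.59139097 -0.14823053  0.17656277] 7.778982108962426 [ 0.40069138 -0.12724808 -2.51148344] [ 0.00303829 -0.1158805   0.02133026] 0.015473798332712337
```

Request:
play_rows(series=[[[1, 0, 0, 0.003, 0], [1, 0, 0, 0.006, 0], [1, 0, 0, 0.009, 0], [1, 0, 0, 0.012, 0], [1, 0, 0, 0.015, 0], [1, 0, 0, 0.018, 0], [1, 0, 0, 0.018, 0], [1, 0, 0, 0.018, 0]]])

```text
t: 19.85
tool_pos: [0.5913, -0.1482, 0.1942]
orientation: [2.303, 2.136, 0.0]
force: [-0.5, -0.2, -2.7]
opening: 0.0159
```

```bash
python3 - <<'E'
from h import *
s=sensors.read_state();print(s['t'],s['tool_pos'],2*np.arctan2(s['orientation'][1],s['orientation'][0])+2*np.pi,s['force'],s['wrist_torque'],s['opening'])
c=snap('scene','scene11');im=cv2.cvtColor(c['color'],cv2.COLOR_RGB2BGR)
cv2.imwrite('pics/s11.png',cv2.resize(im[140:240,165:265],None,fx=6,fy=6,interpolation=cv2.INTER_CUBIC))
c=snap('top','top11')
E
```

```text
19.85 [ 0.59128751 -0.14822472  0.19424492] 7.778968844695419 [-0.45825082 -0.21230391 -2.65407631] [-0.00981577 -0.07743355  0.07251009] 0.01587713185977435
```

View pics/s11.png

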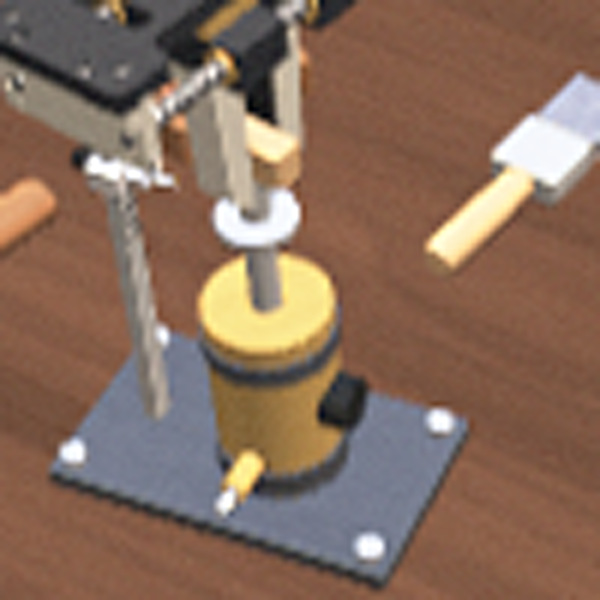

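View pics/top11.png

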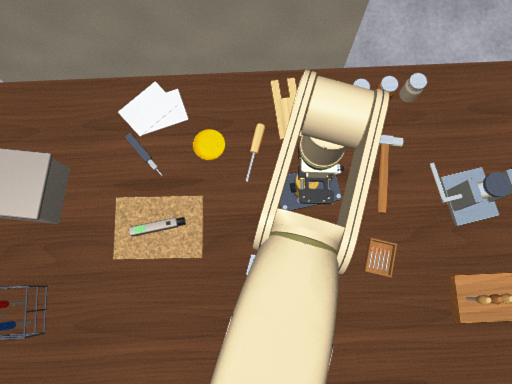

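The scene crop shows the flange ellipse at about (258,217) and the pointer tip at about (173,182), with the flange still below tip level. I'll calibrate this view on known features and get the tip height.

```bash
cat > ov.py <<'E'
from fit import *
inj=(.5908,-.1484,.170)
def ring(z,r): 
    a=np.linspace(0,2*np.pi,80); return T(np.c_[r*np.cos(a),r*np.sin(a),0*a+z],*inj)
def overlay(tag,box,f,zf,zp,out,d=(0,0),cal=True):
    c=load(tag);im=cv2.cvtColor(c['color'],cv2.COLOR_RGB2BGR);a,b,l,r=box
    g=cv2.resize(im[a:b,l:r],None,fx=f,fy=f,interpolation=cv2.INTER_CUBIC)
    px=lambda P:((proj(c,P)+np.array(d)-[l,a]+.5)*f-.5)
    for z,rr,col in [(.112,.029,(255,0,255)),(zf+.003,.018,(0,0,255)),(zf-.003,.018,(255,0,0)),(.012,.0,(0,0,0))]:
        cv2.polylines(g,[np.round(px(ring(z,rr))).astype(int)],True,col,1)
    P=T([[.05,.073,.012],[-.05,.073,.012],[-.05,-.097,.012],[.05,-.097,.012]],*inj)
    cv2.polylines(g,[np.round(px(P)).astype(int)],True,(0,255,255),1)
    for z in zp:
        q=np.round(px(T([[0,-.036,z]],*inj))[0]).astype(int); cv2.circle(g,tuple(int(x) for x in q),2,(0,255,0),-1)
    cv2.imwrite(out,g)
E
python3 - <<'E'
from ov import *
zp=[.16,.165,.17,.175]
overlay('scene0',(155,235,170,250),9,.132,zp,'pics/o0.png')
overlay('scene11',(145,225,170,250),9,.160,zp,'pics/o11.png')
E
```

```text
(no output)
```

View pics/o0.png

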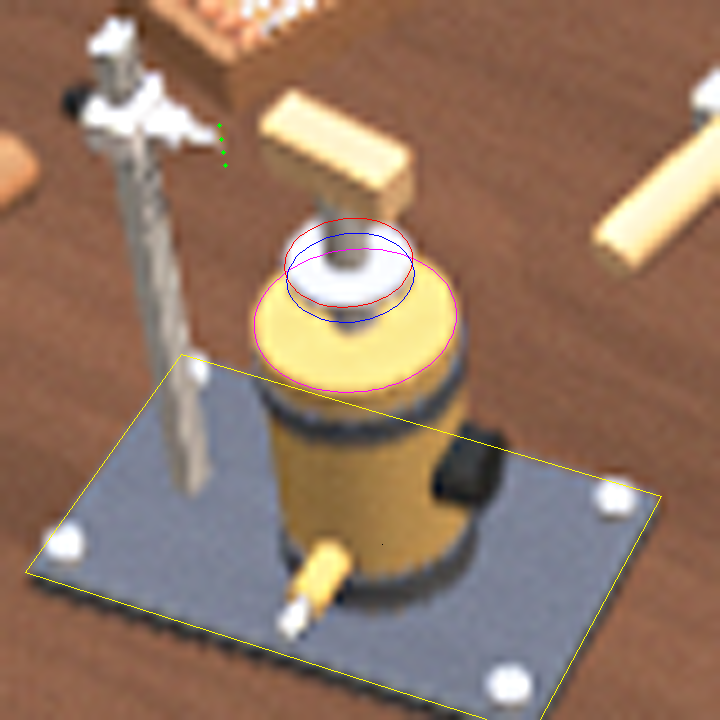

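View pics/o11.png

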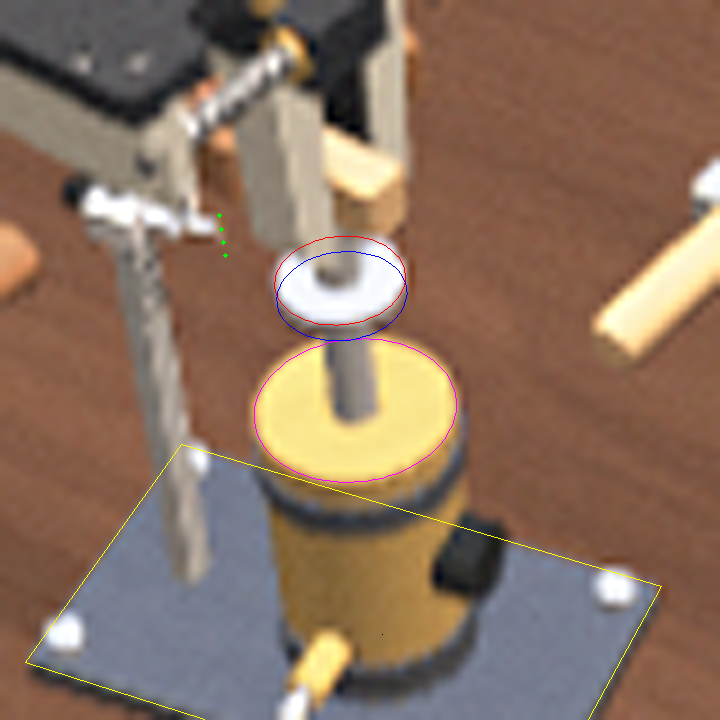

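The view's calibration checks out: barrel rim, plate and flange all overlay, with the flange at about 160 mm. I'll refine the tip height with several views.

```bash
python3 - <<'E'
from ov import *
def tip(tag,f=16,hw=12,zp=(.16,.165,.17,.175)):
    c=load(tag);im=cv2.cvtColor(c['color'],cv2.COLOR_RGB2BGR)
    u,v=np.round(proj(c,T([[0,-.040,.169]],*inj))[0]).astype(int)
    l,a=u-hw,v-hw
    g=cv2.resize(im[a:a+2*hw,l:l+2*hw],None,fx=f,fy=f,interpolation=cv2.INTER_CUBIC)
    for z in zp:
        q=(proj(c,T([[0,-.036,z]],*inj))[0]-[l,a]+.5)*f-.5
        cv2.circle(g,tuple(int(round(x)) for x in q),2,(0,255,0),-1)
    return g
g=np.vstack([np.hstack([tip('scene0'),tip('scene6')]),np.hstack([tip('wrist2'),tip('top0')])])
cv2.imwrite('pics/tips.png',g[:600] if g.shape[0]>600 else g); cv2.imwrite('pics/tips.png',cv2.resize(g,(600,600)))
E
```

```text
(no output)
```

View pics/tips.png

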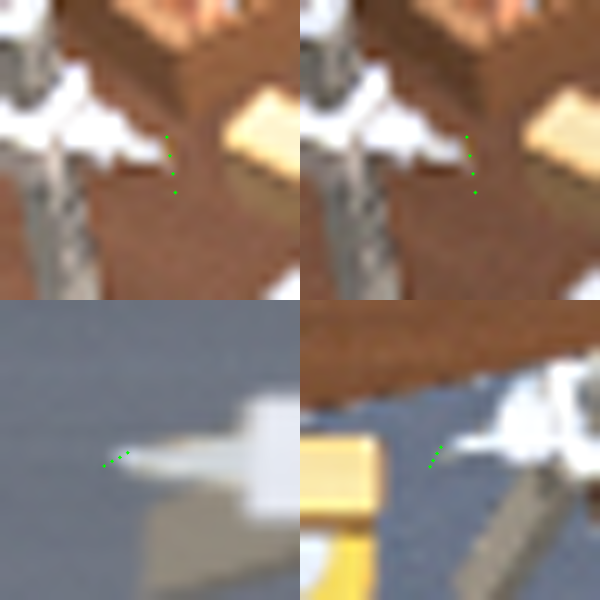

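```bash
python3 - <<'E'
from ov import *
for tag in ['scene0','scene6','scene11','wrist2','wrist8','wrist10','top0','top6']:
    W=cloud(load(tag)).reshape(-1,3);W=W[~np.isnan(W[:,0])]
    d=W[:,:2]-inj[:2];a=inj[2];x=d@[np.cos(a),np.sin(a)];y=d@[-np.sin(a),np.cos(a)]
    m=(abs(x)<.006)&(y<-.033)&(y>-.052)&(W[:,2]>.15)&(W[:,2]<.19)
    o=np.argsort(-y[m]);print(tag,[tuple(np.round([x[m][i]*1e3,y[m][i]*1e3,W[m][i,2]*1e3],1)) for i in o[:14]])
E
```

```text
scene0 [(np.float64(-0.5), np.float64(-39.6), np.float64(168.2)), (np.float64(1.3), np.float64(-41.3), np.float64(169.2)), (np.float64(1.6), np.float64(-43.6), np.float64(172.1)), (np.float64(1.0), np.float64(-44.5), np.float64(167.9)), (np.float64(4.0), np.float64(-45.4), np.float64(170.1)), (np.float64(1.6), np.float64(-46.5), np.float64(171.1)), (np.float64(6.0), np.float64(-47.5), np.float64(167.7)), (np.float64(5.2), np.float64(-47.5), np.float64(170.4)), (np.float64(1.8), np.float64(-49.3), np.float64(170.3)), (np.float64(-3.3), np.float64(-49.4), np.float64(169.4)), (np.float64(-0.9), np.float64(-50.7), np.float64(171.0)), (np.float64(4.8), np.float64(-51.2), np.float64(165.4)), (np.float64(3.3), np.float64(-51.8), np.float64(167.4)), (np.float64(2.3), np.float64(-51.9), np.float64(169.9))]
scene6 [(np.float64(-0.2), np.float64(-39.3), np.float64(168.6)), (np.float64(0.4), np.float64(-41.9), np.float64(168.3)), (np.float64(2.0), np.float64(-43.8), np.float64(169.0)), (np.float64(-0.8), np.float64(-45.2), np.float64(169.5)), (np.float64(2.8), np.float64(-46.2), np.float64(168.8
[... 3993 characters left out ...]
)), (np.float64(-4.1), np.float64(-51.0), np.float64(171.0)), (np.float64(-1.5), np.float64(-51.7), np.float64(170.4))]
top6 [(np.float64(1.4), np.float64(-40.3), np.float64(168.8)), (np.float64(1.0), np.float64(-42.8), np.float64(168.0)), (np.float64(-0.3), np.float64(-44.4), np.float64(171.6)), (np.float64(-0.7), np.float64(-46.8), np.float64(171.5)), (np.float64(1.9), np.float64(-47.6), np.float64(170.3)), (np.float64(-3.5), np.float64(-48.7), np.float64(170.9)), (np.float64(-1.1), np.float64(-49.3), np.float64(170.6)), (np.float64(1.6), np.float64(-50.2), np.float64(169.5)), (np.float64(-4.6), np.float64(-50.4), np.float64(173.5)), (np.float64(3.7), np.float64(-50.5), np.float64(170.7))]
```

The views put the tip at about 168–169 mm. I'll raise the rod 8 mm and compare directly.

Request:
play_rows(series=[[[1, 0, 0, 0.002, 0], [1, 0, 0, 0.004, 0], [1, 0, 0, 0.006, 0], [1, 0, 0, 0.0075, 0], [1, 0, 0, 0.0083, 0], [1, 0, 0, 0.0083, 0], [1, 0, 0, 0.0083, 0], [1, 0, 0, 0.0083, 0]]])

```text
t: 20.75
tool_pos: [0.5911, -0.1482, 0.2023]
orientation: [-2.303, -2.136, 0.0]
force: [0.0, 0.6, -2.2]
opening: 0.0155
```

```bash
python3 - <<'E'
from ov import *
s=sensors.read_state();print(s['t'],s['tool_pos'],2*np.arctan2(s['orientation'][1],s['orientation'][0])+2*np.pi,s['force'],s['wrist_torque'],s['opening'])
snap('scene','scene12');snap('wrist','wrist12')
overlay('scene12',(145,210,180,245),11,.1683,[.1683],'pics/o12.png')
for tag,lo,hi in [('scene0',.126,.142),('scene11',.154,.17),('scene12',.162,.178)]:
    W=cloud(load(tag)).reshape(-1,3);W=W[~np.isnan(W[:,0])]
    r=np.hypot(*(W[:,:2]-inj[:2]).T);m=(r<.017)&(r>.009)&(W[:,2]>lo)&(W[:,2]<hi);print(tag,m.sum(),'flange top z',np.median(W[m,2]),W[m,2].mean())
E
```

```text
20.75 [ 0.59114881 -0.1481824   0.20229134] 1.4957687299637712 [ 0.02868631  0.60625055 -2.20536528] [-0.02161555 -0.09720306 -0.0146155 ] 0.015545145490056325
scene0 57 flange top z 0.1355088023052396 0.1353647660549953
scene11 60 flange top z 0.1637472331158358 0.1636299213220915
scene12 57 flange top z 0.17147993764061673 0.17122714427805039
```

View pics/o12.png

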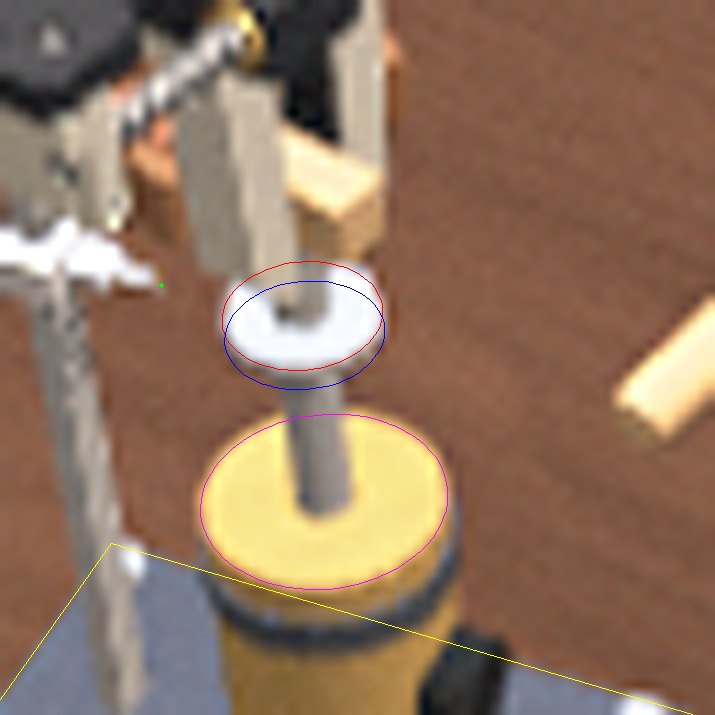

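View pics/wrist12.png

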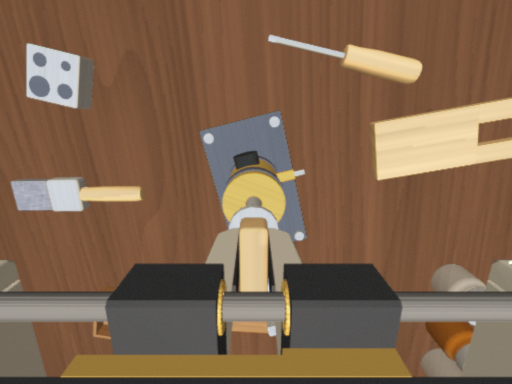

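Flange rise is 36.0 mm by both depth and encoder, so it is at about 168.0 mm. I'll do one sub-pixel check of the pointer's axis in the scene view.

```bash
python3 - <<'E'
from ov import *
for tag in ['scene0','scene6','scene11','scene12']:
    c=load(tag);im=c['color'].astype(float)[...,2]  # blue: white pointer vs brown bench
    out=[]
    for y in [-.037,-.038,-.039,-.040,-.041,-.042,-.043]:
        # sample along vertical line z in world at this y
        zs=np.arange(.155,.185,.0005)
        q=proj(c,T(np.c_[0*zs,0*zs+y,zs],*inj)).astype(np.float32)
        g=cv2.remap(im.astype(np.float32),q[:,0],q[:,1],cv2.INTER_LINEAR).ravel()
        b=np.median(np.r_[g[:10],g[-6:]]);w=np.clip(g-b-15,0,None)
        out.append((y*1e3,round(float((w*zs).sum()/max(w.sum(),1e-6))*1e3,2),round(float(g.max()-b))))
    print(tag,out)
# flange centroid bias by same camera: barrel top check
E
```

```text
scene0 [(-37.0, 169.99, 55), (-38.0, 170.51, 92), (-39.0, 170.36, 132), (-40.0, 170.1, 146), (-41.0, 169.89, 153), (-42.0, 170.01, 161), (-43.0, 170.26, 154)]
scene6 [(-37.0, 169.78, 47), (-38.0, 170.51, 80), (-39.0, 170.37, 116), (-40.0, 170.08, 130), (-41.0, 169.84, 137), (-42.0, 169.89, 146), (-43.0, 170.21, 140)]
scene11 [(-37.0, 169.88, 50), (-38.0, 170.52, 86), (-39.0, 170.39, 126), (-40.0, 170.11, 141), (-41.0, 170.97, 149), (-42.0, 173.08, 158), (-43.0, 174.23, 152)]
scene12 [(-37.0, 169.9, 50), (-38.0, 170.55, 85), (-39.0, 170.39, 128), (-40.0, 170.08, 142), (-41.0, 169.85, 148), (-42.0, 169.91, 156), (-43.0, 170.2, 153)]
```

```bash
python3 - <<'E'
from ov import *
inj=(.5908,-.1484,.170)
barY=1.4957-np.pi/2
def crop(tag,f=12):
    c=load(tag);im=cv2.cvtColor(c['color'],cv2.COLOR_RGB2BGR)
    u,v=np.round(proj(c,T([[0,-.025,.175]],*inj))[0]).astype(int)
    l,a=u-25,v-25
    g=cv2.resize(im[a:a+50,l:l+50],None,fx=f,fy=f,interpolation=cv2.INTER_CUBIC)
    px=lambda P:np.round((proj(c,P)-[l,a]+.5)*f-.5).astype(int)
    for z in (.165,.1675,.17,.1725): cv2.circle(g,tuple(int(x) for x in px(T([[0,-.036,z]],*inj))[0]),2,(0,255,0),-1)
    B=T([[.008,.022,.182],[-.008,.022,.182],[-.008,-.022,.182],[.008,-.022,.182]],inj[0],inj[1],barY)
    cv2.polylines(g,[px(B)],True,(0,0,255),1)
    cv2.polylines(g,[px(ring(.135,.018))],True,(255,0,0),1)
    cv2.polylines(g,[px(ring(.112,.029))],True,(255,0,255),1)
    return g
for t in ['wrist8','wrist10']: cv2.imwrite(f'pics/k_{t}.png',crop(t))
E
```

```text
(no output)
```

View pics/k_wrist8.png

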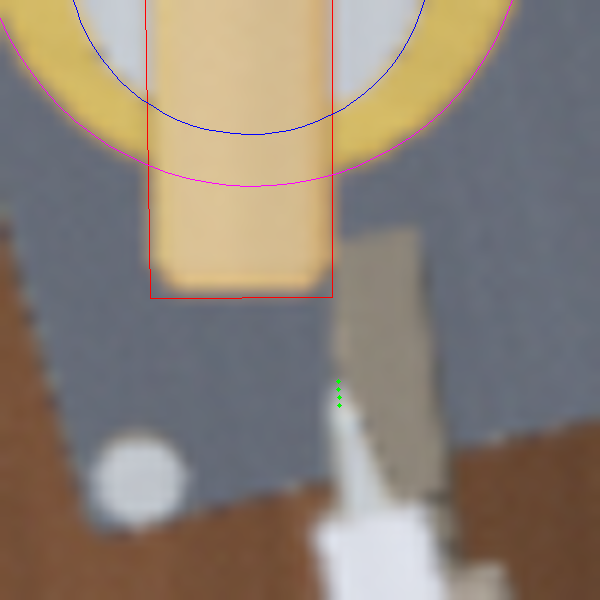

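View pics/k_wrist10.png

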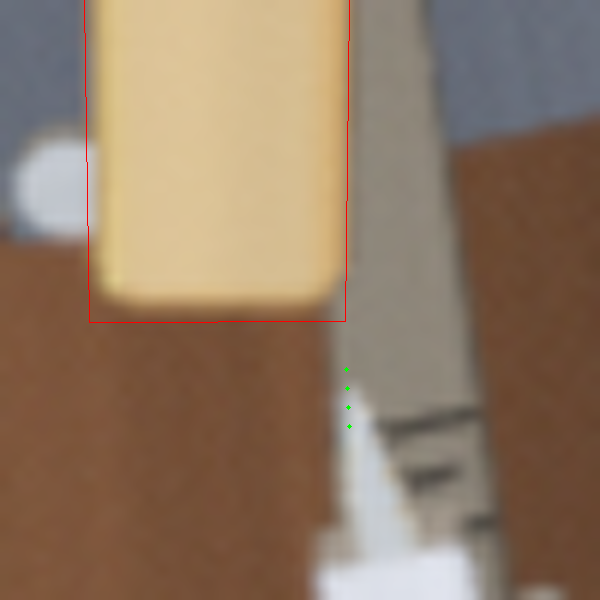

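The wrist views, corrected for the bar-end offset, give about 169.3 mm and the scene gives about 169.8 mm. Depth gives about 168.2 mm. The best estimate is about 169.2 mm, so I'll raise 1.1 mm more and hold.

Request:
play_rows(series=[[[1, 0, 0, 0.0006, 0], [1, 0, 0, 0.0011, 0], [1, 0, 0, 0.0011, 0], [1, 0, 0, 0.0011, 0], [1, 0, 0, 0.0011, 0], [1, 0, 0, 0.0011, 0]]])

```text
t: 21.45
tool_pos: [0.5912, -0.1482, 0.2035]
orientation: [-2.303, -2.137, 0.0]
force: [0.7, -0.7, -2.9]
opening: 0.0157
```

Request:
play_rows(series=[[[1, 0, 0, 0, 0], [1, 0, 0, 0, 0], [1, 0, 0, 0, 0], [1, 0, 0, 0, 0], [1, 0, 0, 0, 0]]])

```text
t: 21.95
tool_pos: [0.5912, -0.1482, 0.2035]
orientation: [-2.303, -2.137, -0.0]
force: [0.2, 0.1, -2.9]
opening: 0.0155
```

```bash
python3 - <<'E'
from ov import *
snap('scene','scene13');snap('top','top13')
overlay('scene13',(145,210,180,245),11,.1692,[.1692],'pics/o13.png')
W=cloud(load('scene13')).reshape(-1,3);W=W[~np.isnan(W[:,0])]
r=np.hypot(*(W[:,:2]-inj[:2]).T);m=(r<.017)&(r>.009)&(W[:,2]>.164)&(W[:,2]<.18);print(m.sum(),np.median(W[m,2]),W[m,2].mean())
s=sensors.read_state();print(s['t'],s['tool_pos'],s['force'],s['wrist_torque'],s['opening'],np.abs(s['dq']).max())
E
```

```text
60 0.17281741185857508 0.1723133578496769
22.05 [ 0.59123701 -0.14817955  0.20355934] [ 0.66498706  0.48265779 -2.1533114 ] [-0.04333534 -0.01928936 -0.01237778] 0.015624275508889 0.0011003951740970448
```

View pics/o13.png

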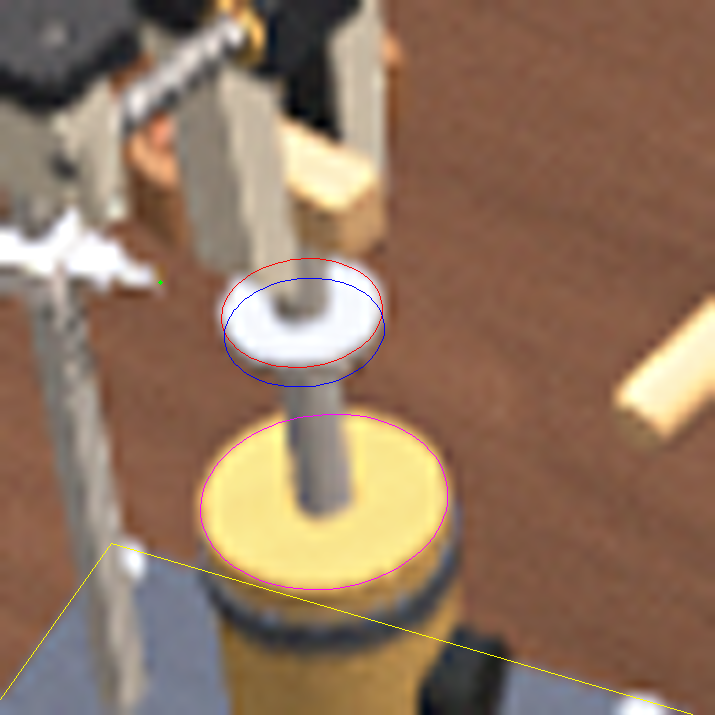

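View pics/scene13.png

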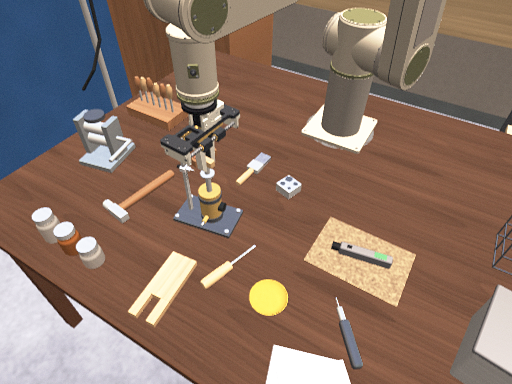

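The tip (158,281) sits on the 169.2 mm mark, and the flange overlays that same level. The rod is held steady, the thermometer is flat on the mat, and the bystanders look unmoved. Handing in.

```bash
python3 -c "
from plant import robot
print(robot.close_job())"
```

```text
the job is handed in; nothing more can be done
None
```

The job is done and handed in at about 22 s of the 61 s allowed; the robot reports no verdict.

- **Thermometer:** I held it still for about 2.9 s with its lens about 61 mm from the boss. It was about 1 mm off to the side, level, and about 60.5 mm high. It now lies flat on the cork mat, released.
- **Piston rod:** I gripped the crossbar with almost no side force and drew the rod straight up. The side force stayed within about 1 N. The flange rose about 37 mm, to about 169.2 mm, and the rod is still held steady there.
- **Pointer height:** my measurements disagreed slightly. The scene picture gave 169.8 mm, the wrist pictures about 169.3 mm and the depth readings about 168.2 mm. I set the flange to a weighted estimate, so it could be about 1 mm off the pointer tip.
- **Rest of the bench:** in the last scene picture the pointer and the other items look unmoved; I judged this by eye.

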